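Switch on the extraction at the bench power box

TASK

Switch the dust extraction on at the power box on the dental bench: press the mark on its shut cover with a fingertip so that the push latch lets go and the cover springs fully open, press the near half of the green rocker inside right down, then push the cover shut from behind and press it home until it latches flush. Work with the fingertips and do not force the cover; leave the red rocker off, and neither lift nor shift anything else on the bench.

Things in the scene. Friction and masses are not known exactly. Their poses are not given: they have to be found in the camera images.
- powerbox: Bench power box, fixed: 140 (x) x 230 (y) x 85 mm high, aluminium, black 9 mm end cheeks. Origin: centre of its underside; x level from its front to its hinge side, y to the left end, z up. The cover (206 mm wide) closes it at z = 85 mm. Under it four 45 mm modules (two rockers, two white sockets, in any order) stand in a row at x = +6 mm. A catch 22 x 26 mm stands at x = -46 mm up to z = 71 mm.
- cover (a joint): Cover angle (rad): 0 latched flush, 1.85 fully open on its stop (leaning 16 deg back past upright), -0.062 pressed in to its stop. Push latch: pressed about 4.5 mm below flush at the mark (-0.046) and let go, it springs open in 2 s; pushed from open to that depth and let go, it stays latched. Holding it down takes 3 N, a firm press 6 to 10 N. Its spring opens it from any angle unless latched.
- cover_press (a point): Press mark, a dark ring 18 mm across on the cover's upper (outer) face, midway along its length, 98 mm from the hinge line, 24 mm from the free edge. Moves with the cover.
- cover_hinge (a point): Middle of the hinge line, which runs along the box's y at x = +52 mm, level with the shut cover's upper face (85 mm above the bench). The cover reaches 122 mm from it towards box -x when shut, is 6 mm thick, with a 19 mm skirt at its free edge and the latch's cam 30 mm deep at 98 mm, both on the inner side. Opening lifts the free edge up and over the hinge.
- green_switch_top (a point): Centre of the green rocker (38 x 37 mm in a white frame), 43.5 mm above the bench. It see-saws about the box's y through here; dished: the half that is down lies level at this height, the other slopes up 5 mm. The near half (box -x side, white bar, its middle 10 mm from here) is the on half and starts up; the far half has a white ring.
- green_switch (a joint): Angle of the green rocker (rad): 0 off, 0.28 fully on; it stays where it is left. About 3 N at the edge moves it.
- red_switch_top (a point): Centre of the red rocker, made like the green one.
- red_switch (a joint): Angle of the red rocker (rad): 0 off (its start, to be left so), 0.28 on.
- wax_red: Dark red modelling-wax block on a red foot, loose, six-sided, 60 mm across and 52 mm high, beside the left end of the box. Origin at the centre of its underside.
- wax_mint: Mint-green wax block on a grey foot, loose, like the red one, beside the right end of the box. Origin at the centre of its underside.
- cast: Dental cast, a horseshoe of teeth on an orange base, loose, 50 x 62 x 29 mm, in front of the box to the left. Origin at the centre of its underside.
- waxknife: Wax knife with wooden handle, loose, 200 mm long and 11 mm thick, lying in front of the box to the right. Origin under the handle, its x axis along the knife.
- liquid: Amber bottle, 44 mm across and 75 mm high, loose, far left. Origin at the centre of its underside.
- dappen: Small glass bowl, 44 mm across and 24 mm high, loose, far right. Origin at the centre of its underside.

How it is judged:
By the outcome, as a careful person would: the job done as asked, in the order asked, and still so for the second after the job is handed in, with the robot touching nothing.
It also fails if it takes over 54 s, if anything falls off the work surface, if the arm or the gripper's body presses on something with over 40 N, if the wrist force passes 120 N, or if a joint passes its speed limit or range.

ROBOT

A 6-joint arm with a two-finger parallel gripper is mounted at the origin on the work surface. World frame = base frame: x ahead of the robot, y to its left, z up, the work surface at z = 0. Lengths are in m, angles in rad, forces in N, time in s.
With the tool pointing down it reaches from about 0.3 to 0.875 m from the base axis. Payload 6.4 kg.
Tool frame: the origin (TCP) lies where the fingers leave the gripper's body, on its centre line; the fingertips stand 73 mm ahead of it and the grasp point (between the pads) lies ahead of it (robot.grip_depth is the z of the grasp point in the tool frame, in m); z points along the fingers, y is the line along which they close (so a half turn about z gives the same grasp; the last joint's range is limited). The gripper opens to 85 mm and grips with 20 to 120 N. Pads are 22 mm wide; open, the fingers measure 114 mm over their backs; the gripper's body (76 mm by 85 mm) begins 54 mm behind the grasp point. The pads swing forward as they close: fully open they stand 13 mm farther back than shut.
Start: joints at [-1.321, 0.181, 1.607, -0, 1.354, -0.206], TCP at [0.253, -0.516, 0.304] pointing down, gripper open.
Joint ranges: [-2.99, 2.99], [-0.89, 2.07], [0.3, 2.58], [-1.14, 4.28], [0, 2.63], [-3.12, 3.12]. Speed limits (rad/s): [2.57, 2.57, 3.01, 3.14, 3.14, 3.14].

INTERFACE

Orientations are given as a unit quaternion [w, x, y, z].
In Python, from plant import robot, optics gives the robot as it stands.
- The arm moves only by the tool carry_out, never from a script. Its argument "steps" is a list of rows, each an object of numbers: "claw": the finger opening in cm, from 0 to 8.54; "tx", "ty", "tz": the shift along the tool's x, y, z in cm; "spin": the turn about the tool's z in degrees. A call has 1 to 20 rows; each row is the pose to reach, as a shift and turn from the pose commanded when the call began, along the tool's axes at that moment; what a row does not reach only later rows make up. A row lasts 1/12 s, in which the tool goes at most 41.7 mm and 7.16 degrees, less where a joint would pass 70% of its speed; a pose out of reach is approached as far as the arm can. A call with a gripper value outside its range is refused whole. The fingers move at their own pace and stop on an object; the grip force is fixed at half the most. Time passes only in rows, so rows that repeat a pose let the fingers close. It gives the time, the measured TCP pose, the force, the opening and the grip force at its end, in the units of the state.
- robot.state(): the state, without advancing time (a new reading comes with each control period).
- optics.snapshot(name): name is "side" or "top"; returns a dict with "pixels" (400x640x3 uint8, red, green, blue), "fx", "fy", "cx", "cy" (pixels), "position" and "rotation" of the camera in the world. Camera axes: x right, y down, z forward; pixel columns grow to the right and rows downward; lengths in m; the calibration is good to about 2 mm. A picture is of the moment at which its call begins. There is no depth.
- robot.close_job(): hands the job in; it is judged then, once.
The state is a dict: "time_s": time; "joints": joint angles; "joint_velocities": joint speeds; "joint_torque": joint torques, N m; "ee_pos": TCP position; "tool_rot": TCP orientation; "force": force on the tool from outside, world axes, zero at the start; "ft_torque": the same for the moment, N m; "width": opening from 0.0 (shut) to 1.0 (fully open); "grip_force": force on a finger pad.
Only numpy, scipy, OpenCV 4.12 (cv2) and the standard library are available. Lean on these libraries where they do the work, as an engineer would, in place of code of your own. Each camera call takes 0.05 s, during which the arm holds its last target. There are 200 camera calls.

## Working session

There is one attempt and no reset: what is moved stays moved. The work goes in short steps, Python scripts to look and compute and a tool call to move; the robot and the scene stay as the last step left them, time stands still between calls to the robot, and variables do not carry over. Pictures are saved under pics/ and viewed, at most 10 in all, crops included, and the job is handed in when it is done.

Besides the shell and the picture viewer there is one more tool, called after ">>>" as name(argument=value, ...) on one line, values as JSON. carry_out: Moves the arm, as the interface text tells. Its arguments: {"type":"object","properties":{"steps":{"type":"array","items":{"type":"object","properties":{"claw":{"type":"number"},"tx":{"type":"number"},"ty":{"type":"number"},"tz":{"type":"number"},"spin":{"type":"number"}}}}},"required":["steps"]}

```bash
mkdir -p pics; ls; python3 - <<'E'
from plant import robot, optics
import cv2,json
print(robot.state(), robot.grip_depth)
for n in("top","side"):
    s=optics.snapshot(n); cv2.imwrite(f"pics/{n}0.png",s["pixels"][:,:,::-1])
    print({k:v for k,v in s.items() if k!="pixels"})
E
```

```text
pics
{'time_s': 0.0, 'joints': array([-1.32126485e+00,  1.81566290e-01,  1.60802986e+00, -2.85938955e-05,
        1.35379871e+00, -2.06308678e-01]), 'joint_velocities': array([-3.51049389e-04,  1.57003403e-05, -6.77342405e-04, -1.05840456e-03,
        4.31782843e-04,  1.62277032e-03]), 'joint_torque': array([-6.52443359e-04, -4.44871151e+01, -3.51339805e+01, -3.72506320e-04,
        9.04677843e-03, -8.80066047e-07]), 'ee_pos': array([ 0.25301895, -0.51585099,  0.30295928]), 'tool_rot': array([-9.00591154e-04,  9.74137371e-01,  2.25954799e-01, -3.34282052e-05]), 'force': array([ 0.38477305, -0.05256348, -0.39330158]), 'ft_torque': array([-0.0446558 ,  0.01219874, -0.02272736]), 'grip_force': 0.0, 'width': 0.998508982903577} 0.0539
{'fx': 370.2913131703778, 'fy': 370.2913131703778, 'cx': 317.9394798014335, 'cy': 198.34853105821927, 'position': array([0.43193752, 0.00535413, 1.03635294]), 'rotation': array([ 0.01246373, -0.70207121,  0.71149004, -0.02688116])}
{'fx': 419.27943219814176, 'fy': 419.27943219814176, 'cx': 317.68068484359753, 'cy': 206.028914551602, 'position': array([0.07476008, 1.00267003, 0.96034723]), 'rotation': array([ 0.08408508, -0.17769449,  0.88485023, -0.42236765])}
```

View pics/top0.png

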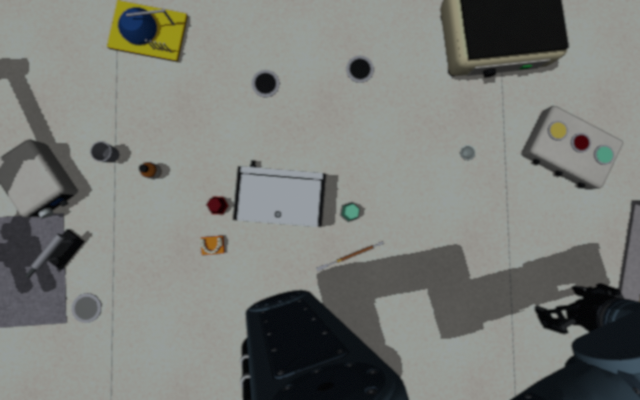

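View pics/side0.png

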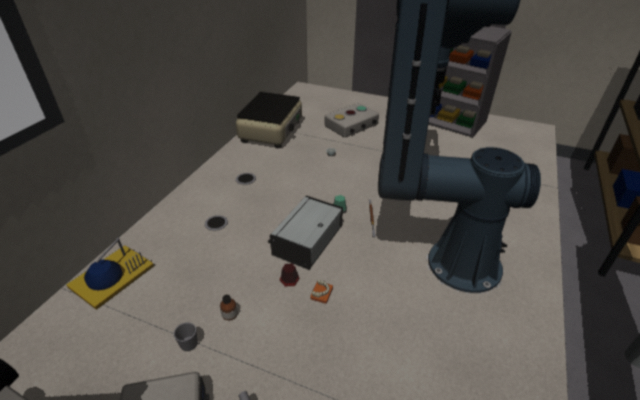

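The top view shows the box with its press mark at about (278,214), hinge side up and cheeks at x≈237 and 323. The side view shows the mark at about (320,225). I'll enlarge both for precise pixels.

```bash
cat > h.py <<'E'
import numpy as np, cv2
from scipy.spatial.transform import Rotation as R
def rot(q): return R.from_quat(np.r_[q[1:],q[0]]).as_matrix()
def proj(s,P):
    c=(np.atleast_2d(P)-s["position"])@rot(s["rotation"])
    return np.c_[s["fx"]*c[:,0]/c[:,2]+s["cx"], s["fy"]*c[:,1]/c[:,2]+s["cy"]]
def ray(s,uv):
    return rot(s["rotation"])@np.array([(uv[0]-s["cx"])/s["fx"],(uv[1]-s["cy"])/s["fy"],1])
def atz(s,uv,z):
    d=ray(s,uv); return s["position"]+d*(z-s["position"][2])/d[2]
E
python3 - <<'E'
from h import *
from plant import robot, optics
t=optics.snapshot("top"); s=optics.snapshot("side")
a=cv2.resize(t["pixels"][150:240,225:335],None,fx=7,fy=6.5,interpolation=cv2.INTER_CUBIC)
cv2.imwrite("pics/c1.png",a[:,:,::-1])
def blob(im,x0,y0,x1,y1):
    g=cv2.cvtColor(im,cv2.COLOR_RGB2GRAY)[y0:y1,x0:x1].astype(float); w=np.clip(np.median(g)-10-g,0,None)
    yy,xx=np.mgrid[y0:y1,x0:x1]; return (w*xx).sum()/w.sum(),(w*yy).sum()/w.sum()
m=blob(t["pixels"],271,207,286,222); ms=blob(s["pixels"],312,219,328,232)
print(m,atz(t,m,.085),ms,atz(s,ms,.085))
E
```

```text
(np.float64(277.4214145383104), np.float64(213.90373280943027)) [0.44622551 0.08995586 0.085     ] (np.float64(322.489439184268), np.float64(226.78659868900218)) [0.43704075 0.09356405 0.085     ]
```

View pics/c1.png

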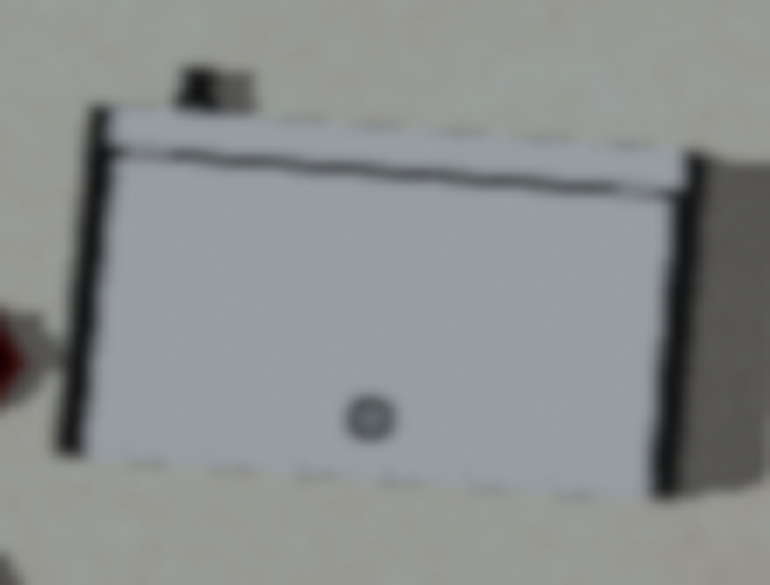

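The crop shows the ring at crop (371,418), the hinge gap running from (110,152) to (685,193), and the outer corners at (93,105), (707,155), (678,495) and (57,455). From these I'll fit the box pose.

```bash
python3 - <<'E'
from h import *
from plant import robot, optics
t=optics.snapshot("top"); s=optics.snapshot("side")
f=lambda u,v:(225+u/7-.5,150+v/6.5-.5)
C=[atz(t,f(*p),.085)[:2] for p in[(93,105),(707,155),(678,495),(57,455)]]
H=[atz(t,f(*p),.085)[:2] for p in[(110,152),(685,193)]]; M=atz(t,f(371,418),.085)[:2]
for n,p in zip("hl hr fr fl gl gr M".split(),C+H+[M]): print(n,p.round(4))
model=np.array([[70,115],[70,-115],[-70,-115],[-70,115],[-46,0]])/1e3
obs=np.array(C+[M])
from scipy.optimize import least_squares
def T(p,m): c,q=np.cos(p[2]),np.sin(p[2]); return m@np.array([[c,q],[-q,c]])+p[:2]
r=least_squares(lambda p:(T(p,model)-obs).ravel(),[.49,.09,0]); print(r.x,np.degrees(r.x[2]),(r.fun*1e3).round(1))
b=cv2.resize(s["pixels"][185:295,260:350],None,fx=7,fy=5.4,interpolation=cv2.INTER_CUBIC)
m3=np.c_[np.r_[model,[[52,103],[52,-103]]][:] if 0 else np.r_[model,np.array([[52,103],[52,-103]])/1e3],np.full(7,.085)]
P=np.c_[T(r.x,m3[:,:2]),m3[:,2]]
for u,v in proj(s,P): cv2.circle(b,(int((u-260+.5)*7),int((v-185+.5)*5.4)),4,(255,0,0),1)
cv2.imwrite("pics/c2.png",b[:,:,::-1])
E
```

```text
hl [0.5718 0.1908]
hr [ 0.5493 -0.0349]
fr [ 0.4146 -0.0222]
fl [0.4335 0.2042]
gl [0.553  0.1847]
gr [ 0.5342 -0.0265]
M [0.4465 0.0898]
[ 0.49228198  0.08468985 -0.09278927] -5.316433768411367 [ 0.9  1.9  2.  -1.4 -2.7 -1.1 -0.3  1.5  0.  -0.8]
```

View pics/c2.png

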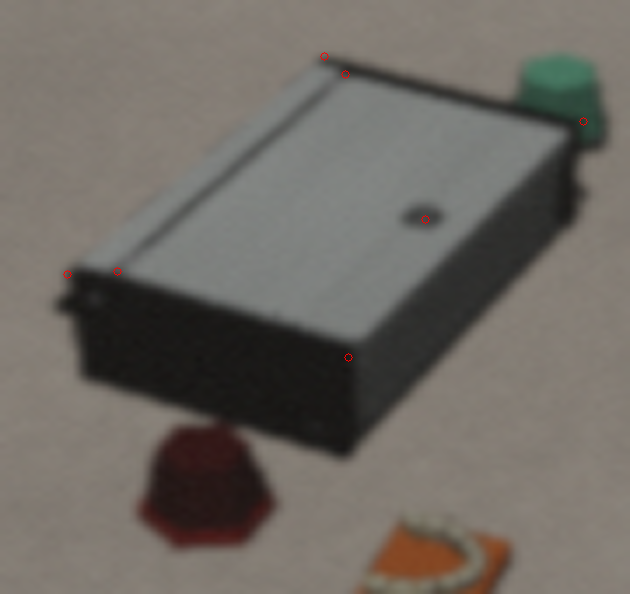

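The fit agrees with the side view to about 1 px. Box centre is (0.492, 0.085), yaw -5.3°. Next I move above the mark with the fingers shut and turned square to the box.

>>> carry_out(steps=[{"claw": 0, "tx": 44, "ty": -45.9, "tz": 3, "spin": 31.4}, {"claw": 0, "tx": 44, "ty": -45.9, "tz": 3, "spin": 31.4}, {"claw": 0, "tx": 44, "ty": -45.9, "tz": 3, "spin": 31.4}, {"claw": 0, "tx": 44, "ty": -45.9, "tz": 3, "spin": 31.4}, {"claw": 0, "tx": 44, "ty": -45.9, "tz": 3, "spin": 31.4}, {"claw": 0, "tx": 44, "ty": -45.9, "tz": 3, "spin": 31.4}, {"claw": 0, "tx": 44, "ty": -45.9, "tz": 3, "spin": 31.4}, {"claw": 0, "tx": 44, "ty": -45.9, "tz": 3, "spin": 31.4}, {"claw": 0, "tx": 44, "ty": -45.9, "tz": 3, "spin": 31.4}, {"claw": 0, "tx": 44, "ty": -45.9, "tz": 3, "spin": 31.4}, {"claw": 0, "tx": 44, "ty": -45.9, "tz": 3, "spin": 31.4}, {"claw": 0, "tx": 44, "ty": -45.9, "tz": 3, "spin": 31.4}, {"claw": 0, "tx": 44, "ty": -45.9, "tz": 3, "spin": 31.4}, {"claw": 0, "tx": 44, "ty": -45.9, "tz": 3, "spin": 31.4}, {"claw": 0, "tx": 44, "ty": -45.9, "tz": 3, "spin": 31.4}, {"claw": 0, "tx": 44, "ty": -45.9, "tz": 3, "spin": 31.4}, {"claw": 0, "tx": 44, "ty": -45.9, "tz": 3, "spin": 31.4}, {"claw": 0, "tx": 44, "ty": -45.9, "tz": 3, "spin": 31.4}, {"claw": 0, "tx": 44, "ty": -45.9, "tz": 3, "spin": 31.4}, {"claw": 0, "tx": 44, "ty": -45.9, "tz": 3, "spin": 31.4}])

```text
time_s: 1.97
ee_pos: [0.446, 0.0884, 0.2739]
tool_rot: [0.0, 0.999, -0.047, -0.0]
force: [0.1, -0.7, 0.1]
width: -0.001
grip_force: 0.0
```

>>> carry_out(steps=[{"tz": 3}, {"tz": 6}, {"tz": 9}, {"tz": 10.5}, {"tz": 11}, {"tz": 11}, {"tz": 11}, {"tz": 11}, {"tz": 11}])

```text
$.steps[0]: bad value
```

```bash
python3 - <<'E'
from h import *
from plant import robot, optics
s=optics.snapshot("side");t=optics.snapshot("top")
b=cv2.resize(s["pixels"][160:270,255:375],(480,440),interpolation=cv2.INTER_CUBIC)
c=cv2.resize(t["pixels"][160:240,230:310],(320,440),interpolation=cv2.INTER_CUBIC)
cv2.imwrite("pics/c3.png",np.hstack([b,c])[:,:,::-1]); st=robot.state(); print(st["ee_pos"],st["force"],st["time_s"])
E
```

```text
[0.4461358  0.08835648 0.27402606] [ 0.33339015 -0.33367242  0.40937251] 2.0667
```

View pics/c3.png

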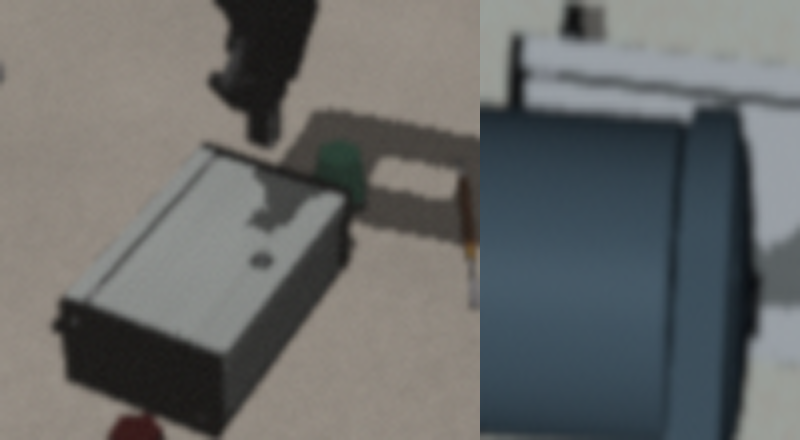

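That call was refused because every field is needed in each row. The picture shows the fingertips directly above the mark, with the tip at (265,138) and the mark at (262,260) in the crop. I'll go down to just above the cover.

>>> carry_out(steps=[{"claw": 0, "tx": 0, "ty": 0, "tz": 3, "spin": 0}, {"claw": 0, "tx": 0, "ty": 0, "tz": 6, "spin": 0}, {"claw": 0, "tx": 0, "ty": 0, "tz": 9, "spin": 0}, {"claw": 0, "tx": 0, "ty": 0, "tz": 10.5, "spin": 0}, {"claw": 0, "tx": 0, "ty": 0, "tz": 11.2, "spin": 0}, {"claw": 0, "tx": 0, "ty": 0, "tz": 11.2, "spin": 0}, {"claw": 0, "tx": 0, "ty": 0, "tz": 11.2, "spin": 0}, {"claw": 0, "tx": 0, "ty": 0, "tz": 11.2, "spin": 0}])

```text
time_s: 2.73
ee_pos: [0.4473, 0.0892, 0.1633]
tool_rot: [0.0, 0.999, -0.046, 0.001]
force: [-0.2, 0.1, -0.2]
width: -0.004
grip_force: 0.0
```

>>> carry_out(steps=[{"claw": 0, "tx": 0, "ty": 0, "tz": 0.2, "spin": 0}, {"claw": 0, "tx": 0, "ty": 0, "tz": 0.4, "spin": 0}, {"claw": 0, "tx": 0, "ty": 0, "tz": 0.5, "spin": 0}, {"claw": 0, "tx": 0, "ty": 0, "tz": 0.5, "spin": 0}, {"claw": 0, "tx": 0, "ty": 0, "tz": 0.5, "spin": 0}])

```text
time_s: 3.15
ee_pos: [0.4468, 0.0895, 0.1575]
tool_rot: [0.0, 0.999, -0.046, 0.001]
force: [0.4, 0.1, 2.3]
width: 0.003
grip_force: 1.2
```

>>> carry_out(steps=[{"claw": 0, "tx": 0, "ty": 0, "tz": 0.2, "spin": 0}, {"claw": 0, "tx": 0, "ty": 0, "tz": 0.4, "spin": 0}, {"claw": 0, "tx": 0, "ty": 0, "tz": 0.5, "spin": 0}, {"claw": 0, "tx": 0, "ty": 0, "tz": 0.5, "spin": 0}, {"claw": 0, "tx": 0, "ty": 0, "tz": 0.5, "spin": 0}])

```text
time_s: 3.57
ee_pos: [0.4464, 0.0895, 0.1519]
tool_rot: [-0.0, 0.999, -0.046, 0.0]
force: [2.8, -0.8, 3.3]
width: -0.001
grip_force: 1.4
```

>>> carry_out(steps=[{"claw": 0, "tx": 0, "ty": 0, "tz": 0.05, "spin": 0}, {"claw": 0, "tx": 0, "ty": 0, "tz": 0.1, "spin": 0}, {"claw": 0, "tx": 0, "ty": 0, "tz": 0.1, "spin": 0}])

```text
time_s: 3.82
ee_pos: [0.4465, 0.0895, 0.1517]
tool_rot: [0.0, 0.999, -0.046, 0.0]
force: [-1.7, 0.0, 10.9]
width: -0.001
grip_force: 5.6
```

At the stop with a firm press (about 11 N). I let go and retreat up and back, clear of the cover's sweep.

>>> carry_out(steps=[{"claw": 0, "tx": -1.0, "ty": 0, "tz": -2.5, "spin": 0}, {"claw": 0, "tx": -4, "ty": 0, "tz": -4.5, "spin": 0}, {"claw": 0, "tx": -8, "ty": 0, "tz": -6, "spin": 0}, {"claw": 0, "tx": -11, "ty": 0, "tz": -8, "spin": 0}, {"claw": 0, "tx": -11, "ty": 0, "tz": -10, "spin": 0}, {"claw": 0, "tx": -11, "ty": 0, "tz": -10, "spin": 0}, {"claw": 0, "tx": -11, "ty": 0, "tz": -10, "spin": 0}, {"claw": 0, "tx": -11, "ty": 0, "tz": -10, "spin": 0}, {"claw": 0, "tx": -11, "ty": 0, "tz": -10, "spin": 0}, {"claw": 0, "tx": -11, "ty": 0, "tz": -10, "spin": 0}, {"claw": 0, "tx": -11, "ty": 0, "tz": -10, "spin": 0}, {"claw": 0, "tx": -11, "ty": 0, "tz": -10, "spin": 0}, {"claw": 0, "tx": -11, "ty": 0, "tz": -10, "spin": 0}, {"claw": 0, "tx": -11, "ty": 0, "tz": -10, "spin": 0}, {"claw": 0, "tx": -11, "ty": 0, "tz": -10, "spin": 0}, {"claw": 0, "tx": -11, "ty": 0, "tz": -10, "spin": 0}, {"claw": 0, "tx": -11, "ty": 0, "tz": -10, "spin": 0}, {"claw": 0, "tx": -11, "ty": 0, "tz": -10, "spin": 0}, {"claw": 0, "tx": -11, "ty": 0, "tz": -10, "spin": 0}, {"claw": 0, "tx": -11, "ty": 0, "tz": -10, "spin": 0}])

```text
time_s: 5.48
ee_pos: [0.3366, 0.0997, 0.2509]
tool_rot: [-0.0, 0.999, -0.046, 0.0]
force: [-0.3, 0.3, -0.2]
width: -0.001
grip_force: 0.0
```

>>> carry_out(steps=[{"claw": 0, "tx": 0, "ty": 0, "tz": 0, "spin": 0}, {"claw": 0, "tx": 0, "ty": 0, "tz": 0, "spin": 0}, {"claw": 0, "tx": 0, "ty": 0, "tz": 0, "spin": 0}, {"claw": 0, "tx": 0, "ty": 0, "tz": 0, "spin": 0}, {"claw": 0, "tx": 0, "ty": 0, "tz": 0, "spin": 0}, {"claw": 0, "tx": 0, "ty": 0, "tz": 0, "spin": 0}])

```text
time_s: 5.98
ee_pos: [0.3366, 0.0996, 0.2509]
tool_rot: [-0.0, 0.999, -0.046, 0.0]
force: [0.5, 1.6, 0.5]
width: -0.004
grip_force: 0.0
```

```bash
python3 - <<'E'
from h import *
from plant import robot, optics
s=optics.snapshot("side");t=optics.snapshot("top")
b=cv2.resize(s["pixels"][160:280,255:355],(400,480),interpolation=cv2.INTER_CUBIC)
c=cv2.resize(t["pixels"][150:240,230:330],(400,480),interpolation=cv2.INTER_CUBIC)
cv2.imwrite("pics/c4.png",np.hstack([b,c])[:,:,::-1]); st=robot.state(); print(st["ee_pos"],st["force"],st["time_s"])
E
```

```text
[0.33664068 0.09963849 0.2509144 ] [ 0.4453927  -0.47456459  0.44946691] 6.0833
```

View pics/c4.png

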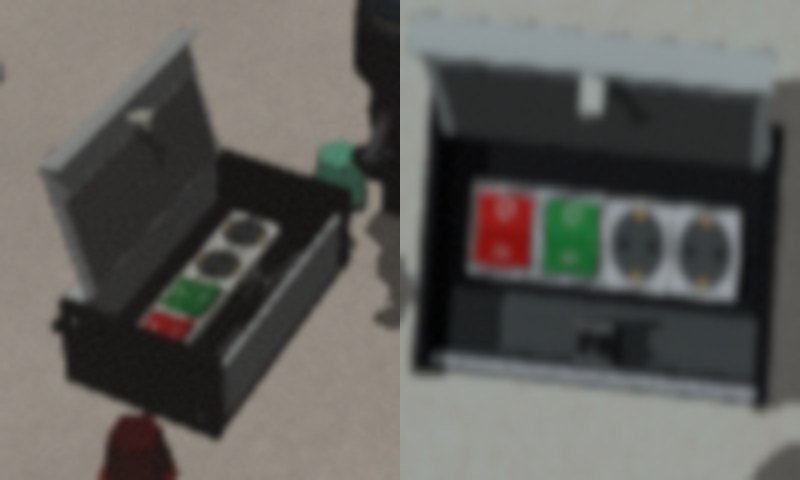

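The cover is fully open. The row reads from the left red, green, socket, socket, and the green rocker's centre is at crop (172,237), px (272.5,193.9).

```bash
python3 - <<'E'
from h import *
from plant import robot, optics
t=optics.snapshot("top")
g=atz(t,(272.5,193.9),.0445)[:2]
a=np.radians(-5.35); x=np.array([np.cos(a),np.sin(a)]); y=np.array([-x[1],x[0]])
o=np.array([.4923,.0847]); print("green",g, "box frame",(g-o)@x,(g-o)@y, "model",o+.006*x+.0225*y)
hsv=cv2.cvtColor(t["pixels"],cv2.COLOR_RGB2HSV)[150:240,230:330]
m=((abs(hsv[...,0].astype(int)-60)<20)&(hsv[...,1]>120)); yy,xx=np.nonzero(m); k=xx<60
c=(230+xx[k].mean(),150+yy[k].mean()); g2=atz(t,c,.0445)[:2]; print(c,g2,(g2-o)@x,(g2-o)@y)
p=robot.state()["ee_pos"][:2]
G=o+.006*x+.0225*y; tg=G-.011*x
print("shift tx,ty cm",100*(tg-p)@x,-100*(tg-p)@y)
E
```

```text
green [0.50054985 0.10629473] box frame 0.006200432254421406 0.022269865975480325 model [0.50037175 0.10654255]
(np.float64(272.0601503759398), np.float64(194.6766917293233)) [0.49847988 0.10748466] 0.004028532174830355 0.0232616129191108
shift tx,ty cm 15.137697387124467 -2.21294327902438
```

>>> carry_out(steps=[{"claw": 0, "tx": 3, "ty": -0.5, "tz": 0, "spin": 0}, {"claw": 0, "tx": 6, "ty": -1, "tz": 0, "spin": 0}, {"claw": 0, "tx": 9, "ty": -1.6, "tz": 0, "spin": 0}, {"claw": 0, "tx": 12, "ty": -2.2, "tz": 0, "spin": 0}, {"claw": 0, "tx": 14.5, "ty": -2.2, "tz": 0, "spin": 0}, {"claw": 0, "tx": 15.1, "ty": -2.2, "tz": 1, "spin": 0}, {"claw": 0, "tx": 15.1, "ty": -2.2, "tz": 3, "spin": 0}, {"claw": 0, "tx": 15.1, "ty": -2.2, "tz": 6, "spin": 0}, {"claw": 0, "tx": 15.1, "ty": -2.2, "tz": 9, "spin": 0}, {"claw": 0, "tx": 15.1, "ty": -2.2, "tz": 11, "spin": 0}, {"claw": 0, "tx": 15.1, "ty": -2.2, "tz": 12, "spin": 0}, {"claw": 0, "tx": 15.1, "ty": -2.2, "tz": 12.2, "spin": 0}, {"claw": 0, "tx": 15.1, "ty": -2.2, "tz": 12.2, "spin": 0}, {"claw": 0, "tx": 15.1, "ty": -2.2, "tz": 12.2, "spin": 0}, {"claw": 0, "tx": 15.1, "ty": -2.2, "tz": 12.2, "spin": 0}])

```text
time_s: 7.38
ee_pos: [0.4902, 0.1077, 0.1305]
tool_rot: [-0.0, 0.999, -0.046, 0.002]
force: [0.1, 0.0, 0.6]
width: -0.004
grip_force: 0.0
```

>>> carry_out(steps=[{"claw": 0, "tx": 0, "ty": 0, "tz": 0.3, "spin": 0}, {"claw": 0, "tx": 0, "ty": 0, "tz": 0.6, "spin": 0}, {"claw": 0, "tx": 0, "ty": 0, "tz": 0.8, "spin": 0}, {"claw": 0, "tx": 0, "ty": 0, "tz": 0.8, "spin": 0}, {"claw": 0, "tx": 0, "ty": 0, "tz": 0.8, "spin": 0}])

```text
time_s: 7.8
ee_pos: [0.4891, 0.1076, 0.1209]
tool_rot: [-0.0, 0.999, -0.046, 0.0]
force: [-0.2, 0.1, 0.1]
width: 0.002
grip_force: 0.1
```

>>> carry_out(steps=[{"claw": 0, "tx": 0, "ty": 0, "tz": 0.15, "spin": 0}, {"claw": 0, "tx": 0, "ty": 0, "tz": 0.3, "spin": 0}, {"claw": 0, "tx": 0, "ty": 0, "tz": 0.4, "spin": 0}, {"claw": 0, "tx": 0, "ty": 0, "tz": 0.4, "spin": 0}, {"claw": 0, "tx": 0, "ty": 0, "tz": 0.4, "spin": 0}])

```text
time_s: 8.22
ee_pos: [0.4891, 0.1076, 0.1167]
tool_rot: [0.0, 0.999, -0.046, 0.0]
force: [0.5, -0.0, -0.1]
width: 0.004
grip_force: 0.0
```

>>> carry_out(steps=[{"claw": 0, "tx": 0, "ty": 0, "tz": 0.05, "spin": 0}, {"claw": 0, "tx": 0, "ty": 0, "tz": 0.1, "spin": 0}, {"claw": 0, "tx": 0, "ty": 0, "tz": 0.1, "spin": 0}])

```text
time_s: 8.47
ee_pos: [0.4892, 0.1076, 0.1161]
tool_rot: [0.0, 0.999, -0.046, 0.0]
force: [-1.7, 0.3, 3.7]
width: -0.002
grip_force: 1.8
```

>>> carry_out(steps=[{"claw": 0, "tx": 0, "ty": 0, "tz": 0.05, "spin": 0}, {"claw": 0, "tx": 0, "ty": 0, "tz": 0.1, "spin": 0}, {"claw": 0, "tx": 0, "ty": 0, "tz": 0.1, "spin": 0}])

```text
time_s: 8.72
ee_pos: [0.4893, 0.1077, 0.116]
tool_rot: [0.0, 0.999, -0.046, 0.0]
force: [-5.9, -0.6, 12.7]
width: -0.001
grip_force: 6.8
```

>>> carry_out(steps=[{"claw": 0, "tx": 0, "ty": 0, "tz": -2, "spin": 0}, {"claw": 0, "tx": -1, "ty": 0, "tz": -5, "spin": 0}, {"claw": 0, "tx": -2, "ty": 0, "tz": -9, "spin": 0}, {"claw": 0, "tx": -5, "ty": 0, "tz": -12, "spin": 0}, {"claw": 0, "tx": -9, "ty": 0, "tz": -15, "spin": 0}, {"claw": 0, "tx": -12, "ty": 0, "tz": -18, "spin": 0}, {"claw": 0, "tx": -12, "ty": 0, "tz": -21, "spin": 0}, {"claw": 0, "tx": -12, "ty": 0, "tz": -21, "spin": 0}, {"claw": 0, "tx": -12, "ty": 0, "tz": -21, "spin": 0}, {"claw": 0, "tx": -12, "ty": 0, "tz": -21, "spin": 0}])

```text
time_s: 9.55
ee_pos: [0.3696, 0.1187, 0.3248]
tool_rot: [-0.0, 0.999, -0.046, 0.0]
force: [-0.2, 0.3, -1.4]
width: 0.002
grip_force: 0.0
```

```bash
python3 - <<'E'
from h import *
from plant import robot, optics
s=optics.snapshot("side");t=optics.snapshot("top")
b=cv2.resize(s["pixels"][205:255,282:332],(400,400),interpolation=cv2.INTER_CUBIC)
c=cv2.resize(t["pixels"][180:210,240:280],(400,400),interpolation=cv2.INTER_CUBIC)
cv2.imwrite("pics/c5.png",np.hstack([b,c])[:,:,::-1]); st=robot.state(); print(st["ee_pos"],st["force"],st["time_s"])
p=st["ee_pos"][:2]
a=np.radians(-5.35); x=np.array([np.cos(a),np.sin(a)]); y=np.array([-x[1],x[0]]); o=np.array([.4923,.0847])
print("box frame",(p-o)@x,(p-o)@y)
E
```

```text
[0.36925283 0.11861624 0.3235732 ] [-2.48031406e-05  6.17136342e-01  6.69130578e-01] 9.65
box frame -0.1256734766819442 0.022295639843199044
```

View pics/c5.png

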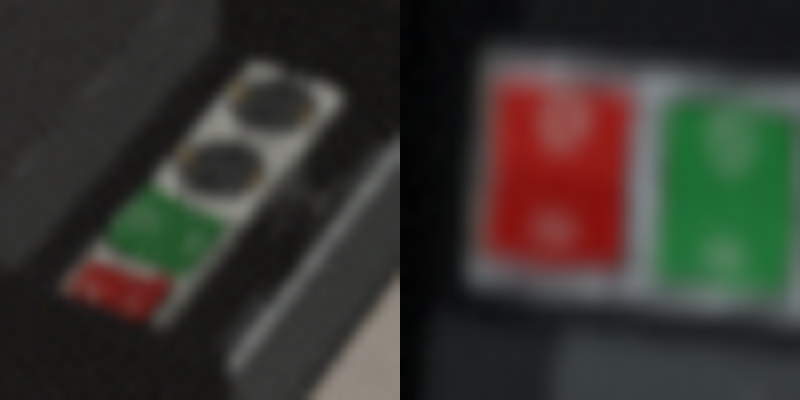

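In the top crop the red near half is shaded (sloping, off), and the green near half is now evenly lit. I'll compare brightness with the earlier picture to confirm.

```bash
python3 - <<'E'
from h import *
a=cv2.resize(cv2.imread("pics/c4.png")[:,400:],(100,90),interpolation=cv2.INTER_AREA)   # px 230..,150..
b=cv2.resize(cv2.imread("pics/c5.png")[:,400:],(40,30),interpolation=cv2.INTER_AREA)   # px 240..,180..
for n,u0,ch in(("red",249,2),("green",267,1)):
    for nm,im,ox,oy in(("before",a,230,150),("after",b,240,180)):
        print(n,nm,im[187-oy:207-oy,u0-ox:u0+11-ox,ch].mean(1).round())
E
```

```text
red before [137. 141. 143. 143. 141. 137. 131. 129. 129. 130. 130. 126. 114. 100.
  81.  53.  30.  28.  35.  40.]
red after [140. 145. 147. 147. 145. 140. 135. 132. 132. 133. 133. 129. 117. 102.
  84.  55.  31.  30.  37.  41.]
green before [107. 114. 116. 116. 115. 112. 108. 103. 100.  99. 101. 102.  99.  95.
  94.  93.  71.  43.  38.  50.]
green after [102. 108. 112. 114. 113. 112. 109. 109. 111. 113. 114. 117. 118. 115.
 113. 103.  74.  44.  39.  51.]
```

The green rocker has flipped on and the red one is unchanged. Next I go over the open cover to behind it.

>>> carry_out(steps=[{"claw": 0, "tx": 0, "ty": 1, "tz": -2.5, "spin": 0}, {"claw": 0, "tx": 3, "ty": 2.2, "tz": -3, "spin": 0}, {"claw": 0, "tx": 6, "ty": 2.2, "tz": -3, "spin": 0}, {"claw": 0, "tx": 9, "ty": 2.2, "tz": -3, "spin": 0}, {"claw": 0, "tx": 12, "ty": 2.2, "tz": -3, "spin": 0}, {"claw": 0, "tx": 15, "ty": 2.2, "tz": -3, "spin": 0}, {"claw": 0, "tx": 18, "ty": 2.2, "tz": -3, "spin": 0}, {"claw": 0, "tx": 21, "ty": 2.2, "tz": -3, "spin": 0}, {"claw": 0, "tx": 24.1, "ty": 2.2, "tz": -3, "spin": 0}, {"claw": 0, "tx": 24.1, "ty": 2.2, "tz": -3, "spin": 0}, {"claw": 0, "tx": 24.1, "ty": 2.2, "tz": -1, "spin": 0}, {"claw": 0, "tx": 24.1, "ty": 2.2, "tz": 2, "spin": 0}, {"claw": 0, "tx": 24.1, "ty": 2.2, "tz": 5, "spin": 0}, {"claw": 0, "tx": 24.1, "ty": 2.2, "tz": 6.3, "spin": 0}, {"claw": 0, "tx": 24.1, "ty": 2.2, "tz": 6.5, "spin": 0}, {"claw": 0, "tx": 24.1, "ty": 2.2, "tz": 6.5, "spin": 0}, {"claw": 0, "tx": 24.1, "ty": 2.2, "tz": 6.5, "spin": 0}])

```text
time_s: 11.07
ee_pos: [0.6082, 0.0745, 0.2612]
tool_rot: [0.0, 0.999, -0.046, 0.001]
force: [0.7, 0.5, -0.7]
width: -0.001
grip_force: 0.0
```

```bash
python3 - <<'E'
from h import *
from plant import robot
st=robot.state(); p=st["ee_pos"]
a=np.radians(-5.35); x=np.array([np.cos(a),np.sin(a)]); y=np.array([-x[1],x[0]]); o=np.array([.4923,.0847])
X,Y=(p[:2]-o)@x,(p[:2]-o)@y; print(p,st["force"],st["time_s"],X,Y)
for th in np.r_[np.linspace(1.85,.1,26)]:
    f=.052+.122*max(-np.cos(th),0)-.109*max(np.cos(th),0); z=.085+.109*np.sin(th)
    print(round(th,2),"tx %.2f tz %.2f"%(100*(f+.011-X),100*(p[2]-.073-z)))
E
```

```text
[0.60821293 0.07452695 0.26120279] [ 0.74064459  0.45485102 -0.68970808] 11.0667 0.11635650455887148 0.0006789307531445618
1.85 tx -1.97 tz -0.16
1.78 tx -2.80 tz -0.34
1.71 tx -3.64 tz -0.47
1.64 tx -4.49 tz -0.55
1.57 tx -5.34 tz -0.58
1.5 tx -6.11 tz -0.55
1.43 tx -6.87 tz -0.47
1.36 tx -7.62 tz -0.34
1.29 tx -8.36 tz -0.15
1.22 tx -9.08 tz 0.08
1.15 tx -9.79 tz 0.37
1.08 tx -10.47 tz 0.71
1.01 tx -11.13 tz 1.09
0.94 tx -11.76 tz 1.52
0.87 tx -12.36 tz 1.99
0.8 tx -12.93 tz 2.50
0.73 tx -13.46 tz 3.05
0.66 tx -13.95 tz 3.64
0.59 tx -14.39 tz 4.26
0.52 tx -14.79 tz 4.90
0.45 tx -15.15 tz 5.58
0.38 tx -15.46 tz 6.28
0.31 tx -15.72 tz 7.00
0.24 tx -15.92 tz 7.73
0.17 tx -16.08 tz 8.48
0.1 tx -16.18 tz 9.23
```

>>> carry_out(steps=[{"claw": 0, "tx": -0.5, "ty": 0, "tz": 0, "spin": 0}, {"claw": 0, "tx": -1, "ty": 0, "tz": 0, "spin": 0}, {"claw": 0, "tx": -1.5, "ty": 0, "tz": -0.1, "spin": 0}, {"claw": 0, "tx": -1.9, "ty": 0, "tz": -0.2, "spin": 0}, {"claw": 0, "tx": -2.3, "ty": 0, "tz": -0.3, "spin": 0}, {"claw": 0, "tx": -2.7, "ty": 0, "tz": -0.4, "spin": 0}, {"claw": 0, "tx": -3.1, "ty": 0, "tz": -0.5, "spin": 0}, {"claw": 0, "tx": -3.5, "ty": 0, "tz": -0.6, "spin": 0}, {"claw": 0, "tx": -3.9, "ty": 0, "tz": -0.7, "spin": 0}, {"claw": 0, "tx": -4.3, "ty": 0, "tz": -0.8, "spin": 0}, {"claw": 0, "tx": -4.8, "ty": 0, "tz": -0.8, "spin": 0}, {"claw": 0, "tx": -5.3, "ty": 0, "tz": -0.8, "spin": 0}, {"claw": 0, "tx": -5.3, "ty": 0, "tz": -0.8, "spin": 0}, {"claw": 0, "tx": -5.3, "ty": 0, "tz": -0.8, "spin": 0}])

```text
time_s: 12.23
ee_pos: [0.5544, 0.0795, 0.2679]
tool_rot: [-0.0, 0.999, -0.046, 0.0]
force: [0.6, 0.9, 0.2]
width: -0.003
grip_force: 0.4
```

```bash
python3 - <<'E'
from h import *
from plant import robot,optics
st=robot.state(); p=st["ee_pos"]
a=np.radians(-5.35); x=np.array([np.cos(a),np.sin(a)]); y=np.array([-x[1],x[0]]); o=np.array([.4923,.0847])
X,Y=(p[:2]-o)@x,(p[:2]-o)@y; print(p,st["force"],st["time_s"],X,Y)
for th in np.linspace(1.57,0,24):
    f=.052-.109*np.cos(th); z=.085+.109*np.sin(th)
    print(round(th,2),"tx %.2f tz %.2f"%(100*(f+.011-X),100*(p[2]-.073-z)))
s=optics.snapshot("side")
cv2.imwrite("pics/c6.png",cv2.resize(s["pixels"][150:280,225:355],(520,520),interpolation=cv2.INTER_CUBIC)[:,:,::-1])
E
```

```text
[0.55443612 0.07952456 0.26794944] [0.61224209 0.9012263  0.18829611] 12.2333 0.062347992353717026 0.0006406467779349395
1.57 tx 0.06 tz 0.09
1.5 tx -0.69 tz 0.12
1.43 tx -1.43 tz 0.20
1.37 tx -2.16 tz 0.32
1.3 tx -2.88 tz 0.50
1.23 tx -3.59 tz 0.73
1.16 tx -4.28 tz 1.00
1.09 tx -4.95 tz 1.32
1.02 tx -5.60 tz 1.68
0.96 tx -6.22 tz 2.09
0.89 tx -6.82 tz 2.54
0.82 tx -7.38 tz 3.03
0.75 tx -7.90 tz 3.56
0.68 tx -8.39 tz 4.12
0.61 tx -8.84 tz 4.71
0.55 tx -9.25 tz 5.33
0.48 tx -9.61 tz 5.98
0.41 tx -9.93 tz 6.65
0.34 tx -10.21 tz 7.35
0.27 tx -10.43 tz 8.06
0.2 tx -10.61 tz 8.78
0.14 tx -10.73 tz 9.51
0.07 tx -10.81 tz 10.25
0.0 tx -10.83 tz 10.99
```

View pics/c6.png

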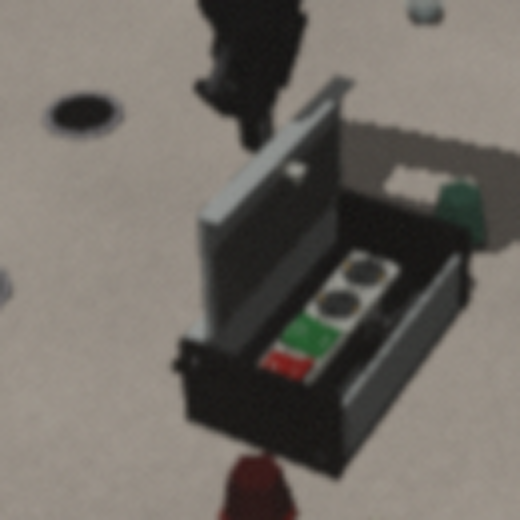

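The cover is now about upright with the fingertips behind its upper edge at (258,140). I'll follow its arc down.

>>> carry_out(steps=[{"claw": 0, "tx": -0.7, "ty": 0, "tz": 0.1, "spin": 0}, {"claw": 0, "tx": -1.4, "ty": 0, "tz": 0.2, "spin": 0}, {"claw": 0, "tx": -2.2, "ty": 0, "tz": 0.3, "spin": 0}, {"claw": 0, "tx": -2.9, "ty": 0, "tz": 0.5, "spin": 0}, {"claw": 0, "tx": -3.6, "ty": 0, "tz": 0.7, "spin": 0}, {"claw": 0, "tx": -4.3, "ty": 0, "tz": 1.0, "spin": 0}, {"claw": 0, "tx": -5.0, "ty": 0, "tz": 1.3, "spin": 0}, {"claw": 0, "tx": -5.6, "ty": 0, "tz": 1.7, "spin": 0}, {"claw": 0, "tx": -6.2, "ty": 0, "tz": 2.1, "spin": 0}, {"claw": 0, "tx": -6.8, "ty": 0, "tz": 2.5, "spin": 0}, {"claw": 0, "tx": -7.4, "ty": 0, "tz": 3.0, "spin": 0}, {"claw": 0, "tx": -7.9, "ty": 0, "tz": 3.6, "spin": 0}, {"claw": 0, "tx": -8.4, "ty": 0, "tz": 4.1, "spin": 0}, {"claw": 0, "tx": -8.8, "ty": 0, "tz": 4.7, "spin": 0}, {"claw": 0, "tx": -9.2, "ty": 0, "tz": 5.3, "spin": 0}, {"claw": 0, "tx": -9.6, "ty": 0, "tz": 6.0, "spin": 0}, {"claw": 0, "tx": -9.9, "ty": 0, "tz": 6.6, "spin": 0}, {"claw": 0, "tx": -10.2, "ty": 0, "tz": 7.3, "spin": 0}, {"claw": 0, "tx": -10.4, "ty": 0, "tz": 8.1, "spin": 0}, {"claw": 0, "tx": -10.6, "ty": 0, "tz": 8.8, "spin": 0}])

```text
time_s: 13.95
ee_pos: [0.4488, 0.0893, 0.179]
tool_rot: [-0.0, 0.999, -0.046, -0.0]
force: [1.3, 0.8, 3.5]
width: 0.001
grip_force: 1.4
```

>>> carry_out(steps=[{"claw": 0, "tx": -0.1, "ty": 0, "tz": 0.5, "spin": 0}, {"claw": 0, "tx": -0.2, "ty": 0, "tz": 1.0, "spin": 0}, {"claw": 0, "tx": -0.2, "ty": 0, "tz": 1.5, "spin": 0}, {"claw": 0, "tx": -0.2, "ty": 0, "tz": 1.9, "spin": 0}, {"claw": 0, "tx": -0.2, "ty": 0, "tz": 2.1, "spin": 0}, {"claw": 0, "tx": -0.2, "ty": 0, "tz": 2.1, "spin": 0}, {"claw": 0, "tx": -0.2, "ty": 0, "tz": 2.1, "spin": 0}])

```text
time_s: 14.53
ee_pos: [0.4469, 0.0894, 0.1587]
tool_rot: [0.0, 0.999, -0.046, -0.0]
force: [-1.1, 0.2, 2.2]
width: -0.0
grip_force: 1.1
```

Now I press home to the depth reached before (TCP z about 0.1517).

>>> carry_out(steps=[{"claw": 0, "tx": 0, "ty": 0, "tz": 0.2, "spin": 0}, {"claw": 0, "tx": 0, "ty": 0, "tz": 0.4, "spin": 0}, {"claw": 0, "tx": 0, "ty": 0, "tz": 0.6, "spin": 0}, {"claw": 0, "tx": 0, "ty": 0, "tz": 0.7, "spin": 0}, {"claw": 0, "tx": 0, "ty": 0, "tz": 0.7, "spin": 0}, {"claw": 0, "tx": 0, "ty": 0, "tz": 0.7, "spin": 0}])

```text
time_s: 15.03
ee_pos: [0.4474, 0.0894, 0.152]
tool_rot: [0.0, 0.999, -0.046, 0.0]
force: [-0.7, 0.3, 3.7]
width: 0.001
grip_force: 1.4
```

>>> carry_out(steps=[{"claw": 0, "tx": 0, "ty": 0, "tz": 0.05, "spin": 0}, {"claw": 0, "tx": 0, "ty": 0, "tz": 0.1, "spin": 0}, {"claw": 0, "tx": 0, "ty": 0, "tz": 0.1, "spin": 0}])

```text
time_s: 15.28
ee_pos: [0.4475, 0.0894, 0.1517]
tool_rot: [0.0, 0.999, -0.046, 0.0]
force: [-3.4, -0.3, 11.2]
width: -0.001
grip_force: 5.8
```

>>> carry_out(steps=[{"claw": 0, "tx": 0, "ty": 0, "tz": -0.4, "spin": 0}, {"claw": 0, "tx": 0, "ty": 0, "tz": -0.8, "spin": 0}, {"claw": 0, "tx": 0, "ty": 0, "tz": -1.5, "spin": 0}, {"claw": 0, "tx": -3, "ty": 0, "tz": -4, "spin": 0}, {"claw": 0, "tx": -6, "ty": 0, "tz": -6, "spin": 0}, {"claw": 0, "tx": -10, "ty": 0, "tz": -9, "spin": 0}, {"claw": 0, "tx": -12, "ty": 0, "tz": -12, "spin": 0}, {"claw": 0, "tx": -12, "ty": 0, "tz": -14, "spin": 0}, {"claw": 0, "tx": -12, "ty": 0, "tz": -14, "spin": 0}, {"claw": 0, "tx": -12, "ty": 0, "tz": -14, "spin": 0}, {"claw": 0, "tx": -12, "ty": 0, "tz": -14, "spin": 0}, {"claw": 0, "tx": -12, "ty": 0, "tz": -14, "spin": 0}, {"claw": 0, "tx": -12, "ty": 0, "tz": -14, "spin": 0}, {"claw": 0, "tx": -12, "ty": 0, "tz": -14, "spin": 0}])

```text
time_s: 16.45
ee_pos: [0.3274, 0.1004, 0.2898]
tool_rot: [-0.0, 0.999, -0.046, -0.001]
force: [-0.2, 0.8, 0.0]
width: 0.002
grip_force: 0.0
```

```bash
python3 - <<'E'
from h import *
from plant import robot, optics
s=optics.snapshot("side");t=optics.snapshot("top")
b=cv2.resize(s["pixels"][160:310,225:375],(400,400),interpolation=cv2.INTER_CUBIC)
c=cv2.resize(t["pixels"][145:275,195:325],(400,400),interpolation=cv2.INTER_CUBIC)
cv2.imwrite("pics/c7.png",np.hstack([b,c])[:,:,::-1]); st=robot.state(); print(st["ee_pos"],st["force"],st["time_s"])
E
```

```text
[0.32752696 0.10043129 0.29012959] [0.47477305 1.1423798  0.41111808] 16.55
```

View pics/c7.png

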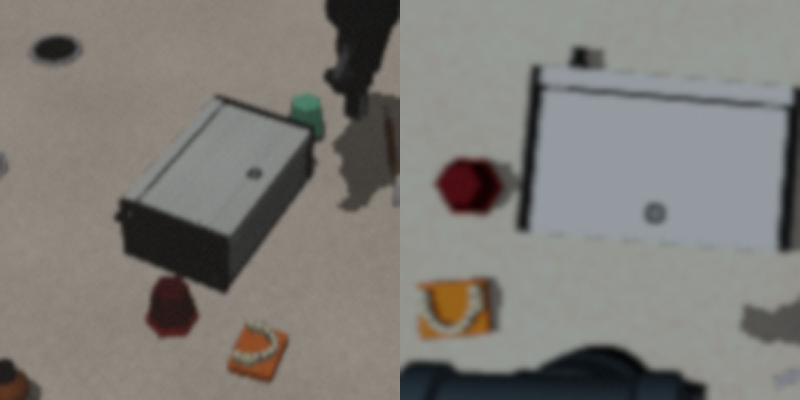

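The cover is shut flush, with the mark at (255,173) in the side crop and (655,213) in the top crop. It stayed latched after release, and its neighbours have not moved.

```bash
python3 -c "
from plant import robot
print(robot.close_job())"
```

```text
the job is handed in; nothing more can be done
None
```

The dust extraction is on: I opened the cover at its mark, pressed the green rocker fully on, left the red off, and latched the cover flush again. The job was handed in at about 16.6 s; it returned no verdict, and nothing else on the bench was touched.

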